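# Close a supply housing and start its cover screw

### The job

Set the loose light-grey cover on the blue housing, its cut-out round the green terminal block, so that it sits fully home and level on the rim. Then, pressing only lightly, turn the cover's black screw knob backward (anticlockwise from above) until the thread drops, and from there one full turn forward (clockwise) so that the screw is started; finish still gripping the knob there, and leave the other things on the bench where they are.

Things in the scene. Friction and masses are not known exactly. Their poses are not given: they have to be found in the camera images.
- rim (a point): Centre of the rim plane of the blue die-cast housing, 55 mm above the worktop; the housing is screwed down. Outside 110 (x) x 150 (y) x 55 mm, walls 5 mm, open on top. z is up; -x points to the green terminal block in a gap in the middle of that long wall, 40 mm along y and 10 along x, centred at x = -46 mm, rising 6 mm above the rim.
- boss_mouth (a point): Mouth of the brass boss in the middle of the housing, 12 mm below the rim. It has an internal right-hand thread, pitch 5 mm, for the cover's screw.
- cover_centre (a point): Middle of the 5 mm plate of the loose light-grey cover, 110 (x) x 150 (y) mm, about 0.45 kg with its screw; it starts right way up on the worktop. z is up, -x points to the side with the cut-out (48 mm wide, 18 deep) for the terminal block. Seated, this point is 2.5 mm above rim, with the same axes. A flat panel on top stands 2 mm higher.
- black_knob: Ribbed round black knob of the captive screw in the middle of the cover, 34 mm across, 26 tall; origin at its centre, half-way up, 43.5 mm above cover_centre less screw_down. The cover can be lifted by it. A white line on its top runs from the middle along the knob's -x axis and points to the cover's cut-out when screw_turn is 0.
- screw_turn (a joint): Turn of the knob in the cover, rad, positive = forward (clockwise from above); starts at 0.5 to 1.8; friction of 0.03 N m holds it where it is left. With the cover seated and the screw down on the boss, the thread starts pass near 0: turned back from 0.3 to -0.2 the screw drops by one pitch, 5 mm, unless held up. One turn forward from the drop is about 6.2.
- screw_down (a joint): How far the screw has slid down through the cover, m: 0 = drawn right up, 0.022 = knob down on the cover. It slides by its own weight. Cover seated: about 0.004 just before the drop (0.0008 more per rad forward of it), 0.009 just after the drop, then 0.0008 more per rad forward: 0.014 after one turn.
- housing: The blue housing; origin under its middle, on the worktop, axes as rim.
- cover: The cover with its screw; origin 12.5 mm below cover_centre, in the plane of its lip's lower edge. The tapered lip, 10 mm deep under the plate, fits inside the housing's walls with 1.5 mm to spare each side when home, 3 mm at its lower edge.
- tape_roll_mid (a point): Bystander: roll of amber tape lying flat, 60 mm across, 12 mm tall; its centre.
- driver_mid (a point): Bystander: yellow screwdriver lying down, 142 mm long along its y axis; its centre.
- spare_capacitor_mid (a point): Bystander: dark blue can capacitor standing, 22 mm across, 40 mm tall; its centre.
- black_tape_mid (a point): Bystander: roll of black tape lying flat, 63 mm across, 19 mm tall; its centre.

How it is judged:
By the outcome, as a careful person would: the job done as asked, in the order asked, and still so for the second after the job is handed in, while the arm keeps its last pose, push and grip.
It also fails if it takes over 70 s, if anything falls off the work surface, if the arm or the gripper's body presses on something with over 40 N, if the wrist force passes 120 N, or if a joint passes its speed limit or range.

### The arm

A 6-joint arm with a two-finger parallel gripper is mounted at the origin on a cart in front of the work surface, level with it; the furniture and walls round the work are solid. World frame = base frame: x ahead of the robot, y to its left, z up, the work surface at z = 0. Lengths are in m, angles in rad, forces in N, time in s.
With the tool pointing down it reaches from about 0.425 to 0.95 m from the base axis. Payload 3.5 kg.
Tool frame: the origin (TCP) lies at the very end of the fingers, on their centre line; the grasp point (between the pads) lies ctrl.tcp_to_grasp behind it (ctrl.tcp_to_grasp is the distance from the TCP to the grasp point, in m); z points along the fingers, y is the line along which they close (so a half turn about z gives the same grasp; the last joint's range is limited). The gripper opens to 85 mm and grips with 20 to 120 N. Pads are 22 mm wide; open, the fingers measure 114 mm over their backs; the gripper's body (76 mm by 85 mm) begins 54 mm behind the grasp point. The pads swing forward as they close: fully open they stand 13 mm farther back than shut.
Start: joints at [1.109, 0.286, 1.577, -0, 1.279, -0.15], TCP at [0.207, 0.642, 0.211] pointing down, gripper open.
Joint ranges: [-2.77, 2.77], [-0.9, 2.22], [0.21, 2.48], [-1.53, 4.67], [0.24, 2.81], [-2.84, 2.84]. Speed limits (rad/s): [2.79, 2.79, 3.14, 3.14, 3.14, 3.14].

### API

Orientations are given as a unit quaternion [x, y, z, w].
In Python, from plant import ctrl gives the robot as it stands.
- The arm moves only by the shell command python3 -m inch 'ROWS' [FORCE]. ROWS is JSON, a list of rows, each an object with "slide": the shift along the tool's x, y, z in cm, a list of three; "turn": the turn about the tool's z in rad; "grip": the finger opening in cm, from 0 to 8.54. A call has 1 to 20 rows; each row is the pose to reach, as a shift and turn from the pose commanded when the call began, along the tool's axes at that moment; what a row does not reach only later rows make up. A row lasts 1/10 s, in which the tool goes at most 50 mm and 8.59 degrees, less where a joint would pass 70% of its speed; a pose out of reach is approached as far as the arm can. A call with a gripper value outside its range is refused whole. The fingers move at their own pace and stop on an object; FORCE is the grip in N (left out, the last holds). Time passes only in rows, so rows that repeat a pose let the fingers close. It gives the time, the measured TCP pose, the force, the opening and the grip force at its end, in the units of the state.
- ctrl.get_state(): the state, without advancing time (a new reading comes with each control period).
- ctrl.read_camera(name): name is "scene" or "top" or "wrist"; returns (picture, depth): 420x560x3 uint8, red, green, blue; 420x560 float32, m along the optical axis (not along the pixel's ray), 0 where there is no reading.
- ctrl.camera_info(name): a dict with "K" (3x3 intrinsics, pixels), "camera_from_world" (4x4, takes a point from world to camera coordinates); the wrist camera has in their place "T_tool_cam" (4x4, takes a point from camera to tool coordinates, whose origin is the TCP and whose axes are the flange's). Camera axes: x right, y down, z forward; pixel columns grow to the right and rows downward; lengths in m; the calibration is good to about 2 mm. A picture is of the moment at which its call begins: read the wrist's pose just before it. camera_info takes no time and is no camera call.
- ctrl.sign_off(): hands the job in; it is judged then, once.
The state is a dict: "time": time; "qpos": joint angles; "dq": joint speeds; "joint_efforts": joint torques, N m; "eef_pos": TCP position; "tcp_rot": TCP orientation; "contact_force": force on the tool from outside, world axes, zero at the start; "wrist_torque": the same for the moment, N m; "opening": opening from 0.0 (shut) to 1.0 (fully open); "finger_force": force on a finger pad.
Only numpy, scipy, OpenCV 4.12 (cv2) and the standard library are available. Lean on these libraries where they do the work, as an engineer would, in place of code of your own. Each camera call takes 0.05 s, during which the arm holds its last target. There are 200 camera calls.

## Working session

There is one attempt and no reset: what is moved stays moved. The work goes in short steps, Python scripts to look and compute and a shell command to move; the robot and the scene stay as the last step left them, time stands still between calls to the robot, and variables do not carry over. Pictures are saved under pics/ and viewed, at most 10 in all, crops included, and the job is handed in when it is done.

```bash
ls; mkdir -p pics
python3 - <<'E'
from plant import ctrl
import cv2,numpy as np
s=ctrl.get_state();print(s,ctrl.tcp_to_grasp)
for n in("top","scene"):
    p,d=ctrl.read_camera(n);cv2.imwrite(f"pics/{n}0.png",p[:,:,::-1]);np.savez(f"pics/{n}0.npz",p=p,d=d)
    print(ctrl.camera_info(n))
print(ctrl.camera_info("wrist"))
E
```

```text
pics
{'time': 0.0, 'qpos': array([ 1.10900236e+00,  2.87210543e-01,  1.57816149e+00,  2.37266247e-05,
        1.27856981e+00, -1.50002271e-01]), 'dq': array([-0.00018142, -0.0001899 ,  0.00118531, -0.00051582,  0.00213374,
        0.00148994]), 'joint_efforts': array([-1.17513857e-03, -4.05971646e+01, -2.92628735e+01, -1.46440962e-04,
        5.67928029e-03,  2.73415701e-06]), 'eef_pos': array([0.20672237, 0.64184078, 0.20932569]), 'tcp_rot': array([ 1.55268427e-01,  9.87871619e-01, -1.11664456e-03, -3.64557440e-04]), 'contact_force': array([ 0.08922617, -1.0848428 , -0.59132981]), 'wrist_torque': array([0.03253596, 0.08662285, 0.01609438]), 'finger_force': 0.0, 'opening': 0.9988676508416645} 0.0187
{'K': array([[378.86620693,   0.        , 285.05160307],
       [  0.        , 378.86620693, 206.82031527],
       [  0.        ,   0.        ,   1.        ]]), 'camera_from_world': array([[ 6.37236004e-03, -9.99979641e-01, -3.32802897e-04,
        -1.10322995e-01],
       [-9.75920770e-01, -6.14647974e-03, -2.18038694e-01,
         5.57931929e-01],
       [ 2.18032209e-01,  1.71421032e-0
[... 377 characters left out ...]
      [-0.42800499,  0.60903497, -0.66774856,  0.31833697],
       [ 0.39824569, -0.53615233, -0.74427216,  0.82453517],
       [ 0.        ,  0.        ,  0.        ,  1.        ]])}
{'K': array([[363.25289841,   0.        , 283.80196235],
       [  0.        , 363.25289841, 209.93220596],
       [  0.        ,   0.        ,   1.        ]]), 'T_tool_cam': array([[-4.37650265e-04, -9.48731542e-01, -3.16082696e-01,
         8.02083071e-02],
       [ 9.99999074e-01, -7.79489278e-06, -1.36120896e-03,
         6.08883640e-04],
       [ 1.28895805e-03, -3.16082999e-01,  9.48730666e-01,
        -1.62206969e-01],
       [ 0.00000000e+00,  0.00000000e+00,  0.00000000e+00,
         1.00000000e+00]])}
```

View pics/top0.png

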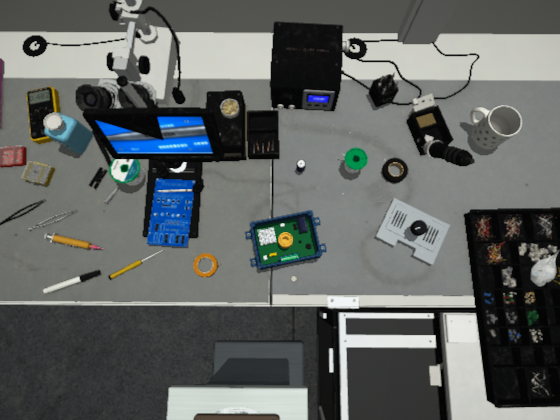

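View pics/scene0.png

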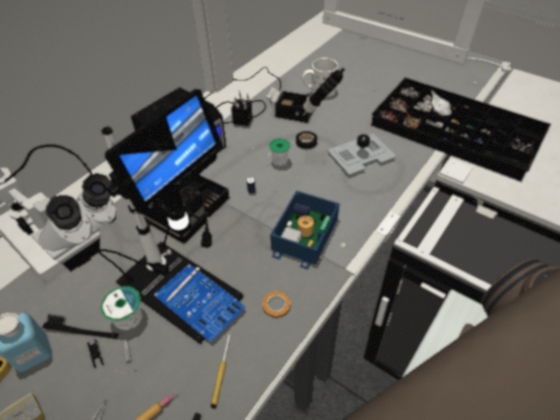

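The top view shows the housing near pixel (285,242) and the cover near (413,232), with its knob at (418,228) and its cut-out toward the bottom at about (408,256). I need a zoom to find the terminal block.

Run:
```python
import cv2,numpy as np
p=np.load("pics/top0.npz")["p"][:,:,::-1]; q=np.load("pics/scene0.npz")["p"][:,:,::-1]
a=cv2.resize(p[200:285,235:335],(400,340),interpolation=cv2.INTER_CUBIC)
b=cv2.resize(p[190:275,365:465],(400,340),interpolation=cv2.INTER_CUBIC)
c=cv2.resize(q[185:270,255:355],(300,255),interpolation=cv2.INTER_CUBIC)
d=cv2.resize(q[120:205,315:415],(300,255),interpolation=cv2.INTER_CUBIC)
im=np.zeros((595,800,3),np.uint8);im[:340,:400]=a;im[:340,400:]=b;im[340:,:300]=c;im[340:,400:700]=d
cv2.imwrite("pics/z0.png",im)
```

```text
(no output)
```

View pics/z0.png

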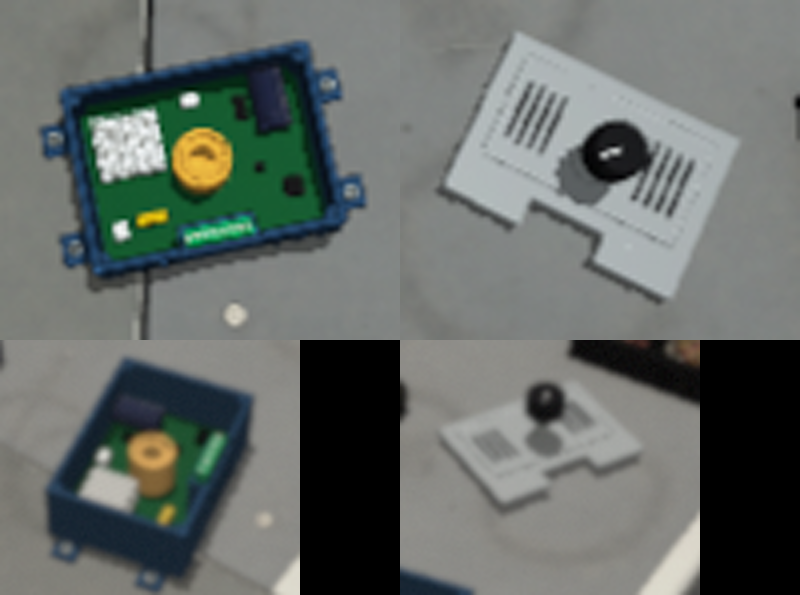

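```bash
cat > h.py <<'E'
import numpy as np, cv2
from scipy.spatial.transform import Rotation as R
from plant import ctrl
def cam(n,s=None):
    i=ctrl.camera_info(n)
    if n!="wrist": return i["K"],np.linalg.inv(i["camera_from_world"])
    s=s or ctrl.get_state();T=np.eye(4);T[:3,:3]=R.from_quat(s["tcp_rot"]).as_matrix();T[:3,3]=s["eef_pos"]
    return i["K"],T@i["T_tool_cam"]
def ray(K,T,uv,z):          # pixels -> points on plane height z
    uv=np.atleast_2d(uv).astype(float);d=np.c_[uv,np.ones(len(uv))]@np.linalg.inv(K).T@T[:3,:3].T
    return T[:3,3]+d*((z-T[2,3])/d[:,2])[:,None]
def cloud(K,T,d):
    v,u=np.indices(d.shape);P=np.stack([(u-K[0,2])/K[0,0]*d,(v-K[1,2])/K[1,1]*d,d],-1)
    return P@T[:3,:3].T+T[:3,3]
def rect(xy):               # min area rect: centre, size, yaw(deg) of the short side
    c,(w,h),a=cv2.minAreaRect((np.asarray(xy)[:,:2]*1000).astype(np.float32))
    if w>h:w,h,a=h,w,a+90
    return np.round(c,1),round(w,1),round(h,1),round((a+90)%180-90,2)
def yaw(s): # world yaw of tool x
    x=R.from_quat(s["tcp_rot"]).as_matrix()[:,0];return np.arctan2(x[1],x[0])
E
python3 - <<'E'
from h import *
s=ctrl.get_state();print("toolyaw",yaw(s))
f=np.load("pics/top0.npz");p,d=f["p"],f["d"];K,T=cam("top");W=cloud(K,T,d)
hsv=cv2.cvtColor(p,cv2.COLOR_RGB2HSV)
u,v=np.meshgrid(np.arange(560),np.arange(420))
box=lambda a,b,c,e:(u>a)&(u<b)&(v>c)&(v<e)
m=box(235,335,200,285)
print("rim z hist",np.histogram(W[m][:,2],bins=np.arange(-.005,.08,.005)))
r=m&(abs(W[...,2]-.055)<.006);print("rim",rect(W[r]),r.sum())
rb=m&(hsv[...,0]>98)&(hsv[...,0]<125)&(hsv[...,1]>90)&(W[...,2]>.045);print("rim blue",rect(ray(K,T,np.c_[u[rb],v[rb]],.055)))
g=m&(hsv[...,0]>65)&(hsv[...,0]<92)&(p[...,1]>110);print("term",ray(K,T,[[u[g].mean(),v[g].mean()]],.061),g.sum(),W[g][:,2].mean())
o=m&(hsv[...,0]>12)&(hsv[...,0]<25)&(hsv[...,1]>120)&(box(270,300,228,255));print("boss",ray(K,T,[[u[o].mean(),v[o].mean()]],.043),W[o][:,2].mean())
m=box(365,465,190,275)
c=m&(W[...,2]>.010)&(W[...,2]<.022);print("cover depth",rect(W[c]))
c=m&(p.min(-1)>135)
n,L,st,_=cv2.connectedComponentsWithStats(c.astype(np.uint8));k=1+st[1:,4].argmax();c=L==k;P=ray(K,T,np.c_[u[c],v[c]],.015);print("cover col",rect(P),"centroid",P.mean(0))
b=m&(W[...,2]>.035)&(W[...,2]<.09);n,L,st,_=cv2.connectedComponentsWithStats(b.astype(np.uint8));b=L==1+st[1:,4].argmax();print("knob",W[b].mean(0),np.median(W[b][:,2]),W[b].min(0),W[b].max(0))
E
```

```text
toolyaw 2.829772631843066
rim z hist (array([ 379, 4365,  996, 1006,  181,   87,  116,  204,   88,  141,  118,
        321,  180,   62,    0,    0]), array([-0.005,  0.   ,  0.005,  0.01 ,  0.015,  0.02 ,  0.025,  0.03 ,
        0.035,  0.04 ,  0.045,  0.05 ,  0.055,  0.06 ,  0.065,  0.07 ,
        0.075]))
rim (array([ 485.7, -108.2]), 110.9, 150.5, 11.9) 550
rim blue (array([ 483.1, -108.8]), 112.2, 150.2, 12.1)
term [[ 0.46762387 -0.16061019  0.061     ]] 2542 0.009645071129601553
boss [[ 0.48345352 -0.1071367   0.043     ]] 0.034505506897532644
cover depth (array([ 512.5, -420.6]), 112.0, 150.7, -27.35)
cover col (array([ 512.7, -420.7]), 110.3, 152.2, -26.99) centroid [ 0.51336802 -0.42132519  0.015     ]
knob [ 0.51078484 -0.41714789  0.06638054] 0.06852914066280108 [ 0.49542281 -0.43670918  0.04629605] [ 0.52857247 -0.40243828  0.07365812]
```

```bash
cat >> h.py <<'E'
def go(pos,yw):  # slide cm (tool axes) and turn from measured pose to a world target, tool down
    s=ctrl.get_state();M=R.from_quat(s["tcp_rot"]).as_matrix()
    t=-(yw-yaw(s));t=(t+np.pi)%(2*np.pi)-np.pi
    return np.round(M.T@(np.array(pos)-s["eef_pos"])*100,2),round(t,3)
E
python3 -c "
from h import *
print(go([.47,.1,.28],.67),go([.4845,-.108,.25],.67))"
```

```text
(array([-41.68, -43.52,  -6.98]), np.float64(2.16)) (array([-49.44, -62.86,  -3.94]), np.float64(2.16))
```

```bash
python3 -m inch '[{"slide":[-41.7,-43.5,-7],"turn":2.16,"grip":8.5},{"slide":[-41.7,-43.5,-7],"turn":2.16,"grip":8.5},{"slide":[-41.7,-43.5,-7],"turn":2.16,"grip":8.5},{"slide":[-41.7,-43.5,-7],"turn":2.16,"grip":8.5},{"slide":[-41.7,-43.5,-7],"turn":2.16,"grip":8.5},{"slide":[-41.7,-43.5,-7],"turn":2.16,"grip":8.5},{"slide":[-41.7,-43.5,-7],"turn":2.16,"grip":8.5},{"slide":[-41.7,-43.5,-7],"turn":2.16,"grip":8.5},{"slide":[-41.7,-43.5,-7],"turn":2.16,"grip":8.5},{"slide":[-41.7,-43.5,-7],"turn":2.16,"grip":8.5},{"slide":[-41.7,-43.5,-7],"turn":2.16,"grip":8.5},{"slide":[-41.7,-43.5,-7],"turn":2.16,"grip":8.5},{"slide":[-41.7,-43.5,-7],"turn":2.16,"grip":8.5},{"slide":[-49.4,-62.9,-4],"turn":2.16,"grip":8.5},{"slide":[-49.4,-62.9,-4],"turn":2.16,"grip":8.5},{"slide":[-49.4,-62.9,-4],"turn":2.16,"grip":8.5},{"slide":[-49.4,-62.9,-4],"turn":2.16,"grip":8.5},{"slide":[-49.4,-62.9,-4],"turn":2.16,"grip":8.5},{"slide":[-49.4,-62.9,-4],"turn":2.16,"grip":8.5},{"slide":[-49.4,-62.9,-4],"turn":2.16,"grip":8.5}]'
python3 - <<'E'
from h import *
s=ctrl.get_state();print(s["time"],s["eef_pos"],yaw(s),s["qpos"])
p,d=ctrl.read_camera("wrist");np.savez("pics/w1.npz",p=p,d=d,pos=s["eef_pos"],rot=s["tcp_rot"]);cv2.imwrite("pics/w1.png",p[:,:,::-1])
print(go([.5126,-.4195,.17],.67))
E
```

```text
time: 2.1
eef_pos: [0.4841, -0.1069, 0.2505]
tcp_rot: [0.944, 0.329, -0.0, -0.001]
contact_force: [-0.1, 0.6, -0.1]
opening: 0.995
finger_force: 0.0
2.1 [ 0.48410823 -0.10693878  0.25054258] 0.6699152259051068 [-4.22726290e-01 -1.47360767e-01  1.96171851e+00  6.84000106e-04
  1.32806707e+00  4.77990026e-01]
(array([-17.25,  26.28,   8.07]), np.float64(0.001))
```

View pics/w1.png

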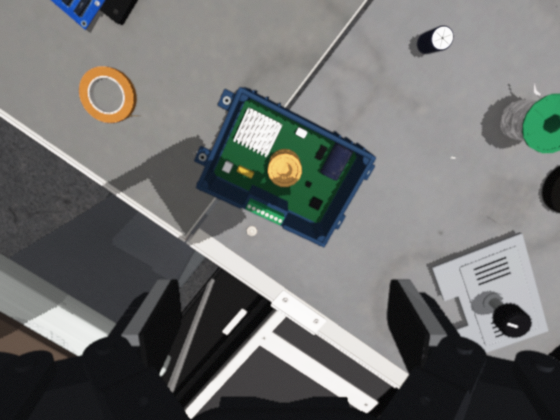

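The wrist view shows the housing rim (200–375, 88–245), terminal block at (266,213), boss at (285,168), cover at lower right with knob at (513,320).

```bash
cat > m.py <<'E'
from h import *
def housing(p,d,s):
    K,T=cam("wrist",s);W=cloud(K,T,d);hsv=cv2.cvtColor(p,cv2.COLOR_RGB2HSV)
    v,u=np.indices(d.shape);m=(np.hypot(W[...,0]-.4845,W[...,1]+.108)<.12)&(d>0)
    r=m&(abs(W[...,2]-.055)<.005);print("rim depth",rect(W[r]),r.sum(),np.median(W[r][:,2]))
    r=m&(hsv[...,0]>98)&(hsv[...,0]<125)&(hsv[...,1]>90)&(abs(W[...,2]-.055)<.012);print("rim rays",rect(ray(K,T,np.c_[u[r],v[r]],.055)))
    g=m&(hsv[...,0]>62)&(hsv[...,0]<92)&(W[...,2]>.057);print("term",ray(K,T,[[u[g].mean(),v[g].mean()]],.061),g.sum())
    o=m&(hsv[...,0]>10)&(hsv[...,0]<28)&(hsv[...,1]>100)&(abs(W[...,2]-.043)<.006);print("boss",ray(K,T,[[u[o].mean(),v[o].mean()]],.043),o.sum(),np.median(W[o][:,2]))
E
python3 - <<'E'
from m import *
f=np.load("pics/w1.npz");housing(f["p"],f["d"],dict(eef_pos=f["pos"],tcp_rot=f["rot"]))
E
python3 -m inch '[{"slide":[-17.2,26.3,8],"turn":0,"grip":8.5},{"slide":[-17.2,26.3,8],"turn":0,"grip":8.5},{"slide":[-17.2,26.3,8],"turn":0,"grip":8.5},{"slide":[-17.2,26.3,8],"turn":0,"grip":8.5},{"slide":[-17.2,26.3,8],"turn":0,"grip":8.5},{"slide":[-17.2,26.3,8],"turn":0,"grip":8.5},{"slide":[-17.2,26.3,8],"turn":0,"grip":8.5},{"slide":[-17.2,26.3,8],"turn":0,"grip":8.5},{"slide":[-17.2,26.3,8],"turn":0,"grip":8.5}]'
python3 - <<'E'
from h import *
s=ctrl.get_state();p,d=ctrl.read_camera("wrist");cv2.imwrite("pics/w2.png",p[:,:,::-1]);np.savez("pics/w2.npz",p=p,d=d,pos=s["eef_pos"],rot=s["tcp_rot"])
K,T=cam("wrist",s);W=cloud(K,T,d);v,u=np.indices(d.shape)
near=(np.hypot(W[...,0]-.5126,W[...,1]+.42)<.11)&(d>0)
c=near&(W[...,2]>.011)&(W[...,2]<.021)&(p.min(-1)>120);print("cover",rect(W[c]))
k=(np.hypot(W[...,0]-.5126,W[...,1]+.42)<.03)&(d>0)&(W[...,2]>.055)&(W[...,2]<.08);z=np.median(W[k][:,2]);print("knob z",z,k.sum())
k=k&(abs(W[...,2]-z)<.004);P=W[k];print(P.mean(0),cv2.minEnclosingCircle((P[:,:2]*1000).astype(np.float32)))
w=k&(p.min(-1)>110);Q=W[w];print("line",w.sum(),Q.mean(0),rect(Q) if w.sum()>4 else "")
E
```

```text
rim depth (array([ 486.5, -106.2]), 111.2, 152.0, 11.92) 2843 0.05365727723463615
rim rays (array([ 488. , -105.6]), 110.9, 149.0, 11.91)
term [[ 0.34159819 -0.19915088  0.061     ]] 1747
boss [[ 0.48748283 -0.10528622  0.043     ]] 664 0.041012920990451646
time: 3.05
eef_pos: [0.5136, -0.4191, 0.1707]
tcp_rot: [0.944, 0.329, 0.0, -0.001]
contact_force: [0.5, 0.4, 0.4]
opening: 0.996
finger_force: 0.0
cover (array([ 513.4, -418.4]), 110.3, 150.4, -27.13)
knob z 0.06760359385158676 1546
[ 0.51458197 -0.41743098  0.06740267] ((513.6176147460938, -417.9697570800781), 17.443038940429688)
line 45 [ 0.51052938 -0.41092224  0.0681941 ] (array([ 507.8, -417.8]), 8.4, 24.5, -22.8)
```

View pics/w2.png

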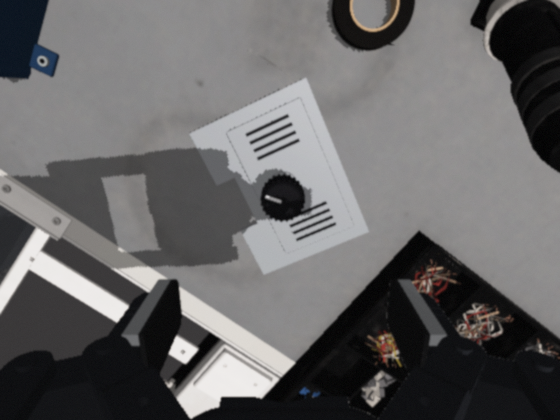

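The wrist picture shows the cover plate (190–370, 80–275) with the knob at about (283,197). The white line points left to (263,196), roughly 0.6 rad forward of the cut-out. I'll centre the knob with two crossed grips.

```bash
python3 -m inch '[{"slide":[0.07,-0.09,3],"turn":1.57,"grip":8.5},{"slide":[0.07,-0.09,6],"turn":1.57,"grip":8.5},{"slide":[0.07,-0.09,8],"turn":1.57,"grip":8.5},{"slide":[0.07,-0.09,9],"turn":1.57,"grip":8.5},{"slide":[0.07,-0.09,10],"turn":1.57,"grip":8.5},{"slide":[0.07,-0.09,11],"turn":1.57,"grip":8.5},{"slide":[0.07,-0.09,12],"turn":1.57,"grip":8.5},{"slide":[0.07,-0.09,12.5],"turn":1.57,"grip":8.5},{"slide":[0.07,-0.09,13],"turn":1.57,"grip":8.5},{"slide":[0.07,-0.09,13.4],"turn":1.57,"grip":8.5},{"slide":[0.07,-0.09,13.4],"turn":1.57,"grip":8.5},{"slide":[0.07,-0.09,13.4],"turn":1.57,"grip":5},{"slide":[0.07,-0.09,13.4],"turn":1.57,"grip":2.5},{"slide":[0.07,-0.09,13.4],"turn":1.57,"grip":2.5},{"slide":[0.07,-0.09,13.4],"turn":1.57,"grip":2.5},{"slide":[0.07,-0.09,13.4],"turn":1.57,"grip":2.5},{"slide":[0.07,-0.09,13.4],"turn":1.57,"grip":2.5},{"slide":[0.07,-0.09,13.4],"turn":1.57,"grip":2.5}]' 25
```

```text
time: 4.9
eef_pos: [0.5131, -0.4195, 0.0375]
tcp_rot: [0.9, -0.435, 0.0, -0.0]
contact_force: [0.3, 3.0, 4.9]
opening: 0.381
finger_force: 25.0
```

Run:
```python
from h import *
f=np.load("pics/w2.npz");p,d=f["p"],f["d"];s=dict(eef_pos=f["pos"],tcp_rot=f["rot"]);K,T=cam("wrist",s)
v,u=np.indices(d.shape);w=(p.min(-1)>120)&(u>255)&(u<292)&(v>185)&(v<212);n,L,st,c=cv2.connectedComponentsWithStats(w.astype(np.uint8));print(st,c)
# line direction from knob centre seen on plane .0675
for i in range(1,n):
  if st[i,4]>15:
    P=ray(K,T,np.c_[u[L==i],v[L==i]],.0675);l=cv2.fitLine((P[:,:2]*1000).astype(np.float32),cv2.DIST_L2,0,.01,.01).ravel();print(P.mean(0),np.degrees(np.arctan2(l[1],l[0])))
```

```text
[[     0      0    560    420 235166]
 [   266    195     15      7     34]] [[279.50108859 209.50161588]
 [271.97058824 198.32352941]]
[ 0.50971025 -0.40950485  0.0675    ] -72.79798
```

```bash
python3 -m inch '[{"slide":[0,0,0],"turn":0,"grip":6},{"slide":[0,0,0],"turn":0,"grip":6},{"slide":[0,0,0],"turn":0,"grip":6},{"slide":[0,0,0],"turn":-1.57,"grip":6},{"slide":[0,0,0],"turn":-1.57,"grip":6},{"slide":[0,0,0],"turn":-1.57,"grip":6},{"slide":[0,0,0],"turn":-1.57,"grip":6},{"slide":[0,0,0],"turn":-1.57,"grip":6},{"slide":[0,0,0],"turn":-1.57,"grip":6},{"slide":[0,0,0],"turn":-1.57,"grip":6},{"slide":[0,0,0],"turn":-1.57,"grip":6},{"slide":[0,0,0],"turn":-1.57,"grip":6},{"slide":[0,0,0],"turn":-1.57,"grip":6},{"slide":[0,0,0],"turn":-1.57,"grip":6},{"slide":[0,0,0],"turn":-1.57,"grip":2.5},{"slide":[0,0,0],"turn":-1.57,"grip":2.5},{"slide":[0,0,0],"turn":-1.57,"grip":2.5},{"slide":[0,0,0],"turn":-1.57,"grip":2.5},{"slide":[0,0,0],"turn":-1.57,"grip":2.5}]' 40
python3 - <<'E'
from h import *
s=ctrl.get_state();print(yaw(s),s["wrist_torque"],s["qpos"][5],s["finger_force"],s["eef_pos"])
p,d=ctrl.read_camera("top");K,T=cam("top");W=cloud(K,T,d);v,u=np.indices(d.shape)
c=(u>365)&(u<465)&(v>190)&(v<280)&(W[...,2]>.010)&(W[...,2]<.022)&(p.min(-1)>100);print(rect(W[c]))
E
```

```text
time: 6.8
eef_pos: [0.5124, -0.4194, 0.0367]
tcp_rot: [0.945, 0.328, -0.0, -0.0]
contact_force: [-1.2, 1.7, 1.2]
opening: 0.373
finger_force: 39.8
0.669341678149549 [ 0.17814601  0.27843166 -0.05756457] 0.0627323383979934 39.76094305515289 [ 0.51244128 -0.41943202  0.03672594]
(array([ 532.4, -382.6]), 64.9, 111.0, 62.9)
```

```bash
python3 -m inch '[{"slide":[0,0,-0.3],"turn":0,"grip":2.5},{"slide":[0,0,-1],"turn":0,"grip":2.5},{"slide":[0,0,-2],"turn":0,"grip":2.5},{"slide":[0,0,-4],"turn":0,"grip":2.5},{"slide":[0,0,-6],"turn":0,"grip":2.5},{"slide":[0,0,-8.5],"turn":0,"grip":2.5},{"slide":[0,0,-11],"turn":0,"grip":2.5},{"slide":[0,0,-12.5],"turn":0,"grip":2.5},{"slide":[0,0,-13],"turn":0,"grip":2.5}]'
python3 - <<'E'
from h import *
print(go([.4852,-.1073,.165],.67+.684),go([.4852,-.1073,.165],.67))
E
```

```text
time: 7.75
eef_pos: [0.5136, -0.4205, 0.1697]
tcp_rot: [0.944, 0.329, 0.001, 0.002]
contact_force: [1.2, 0.1, -4.3]
opening: 0.372
finger_force: 40.4
(array([ 17.22, -26.32,   0.35]), np.float64(-0.684)) (array([ 17.22, -26.32,   0.35]), np.float64(-0.0))
```

```bash
python3 -m inch '[{"slide":[0.5,-0.8,0.3],"turn":-0.02,"grip":2.5},{"slide":[1.5,-2.3,0.3],"turn":-0.06,"grip":2.5},{"slide":[3,-4.6,0.3],"turn":-0.12,"grip":2.5},{"slide":[5,-7.6,0.3],"turn":-0.19,"grip":2.5},{"slide":[7,-10.7,0.3],"turn":-0.27,"grip":2.5},{"slide":[9,-13.8,0.3],"turn":-0.35,"grip":2.5},{"slide":[11,-16.8,0.3],"turn":-0.43,"grip":2.5},{"slide":[13,-19.9,0.3],"turn":-0.51,"grip":2.5},{"slide":[14.8,-22.6,0.3],"turn":-0.58,"grip":2.5},{"slide":[16,-24.4,0.3],"turn":-0.63,"grip":2.5},{"slide":[16.8,-25.7,0.3],"turn":-0.665,"grip":2.5},{"slide":[17.2,-26.3,0.3],"turn":-0.684,"grip":2.5},{"slide":[17.2,-26.3,0.3],"turn":-0.684,"grip":2.5},{"slide":[17.2,-26.3,0.3],"turn":-0.684,"grip":2.5}]'
python3 - <<'E'
from h import *
s=ctrl.get_state();print(yaw(s),s["eef_pos"],s["qpos"][5])
p,d=ctrl.read_camera("wrist");np.savez("pics/w3.npz",p=p,d=d,pos=s["eef_pos"],rot=s["tcp_rot"])
q,e=ctrl.read_camera("scene");np.savez("pics/s3.npz",p=q,d=e)
cv2.imwrite("pics/c3.png",np.hstack([cv2.resize(p,(400,300)),cv2.resize(q[100:310,200:480],(400,300))])[:,:,::-1])
E
```

```text
time: 9.15
eef_pos: [0.4843, -0.1073, 0.1636]
tcp_rot: [0.78, 0.626, -0.0, 0.0]
contact_force: [0.5, 0.0, -4.0]
opening: 0.374
finger_force: 40.4
1.3531894726402087 [ 0.48433243 -0.10728807  0.16356637] -0.20462813072494274
```

View pics/c3.png

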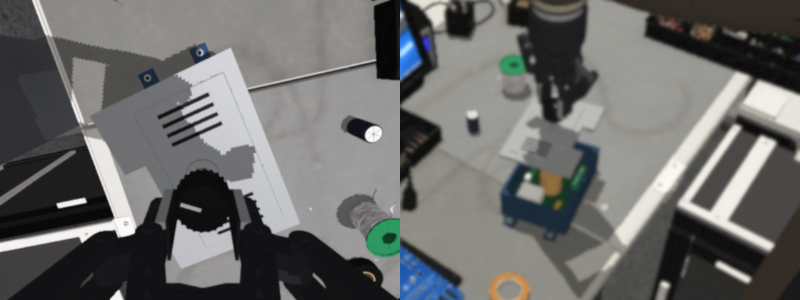

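The wrist half shows the hanging cover, with its far short edge from about (95,120) to (232,48), the knob at (203,200) and the cut-out on the left. The scene half shows it hanging above the housing. I'll measure its yaw and position.

Run:
```python
from h import *
f=np.load("pics/w3.npz");p,d=f["p"],f["d"];s=dict(eef_pos=f["pos"],tcp_rot=f["rot"]);K,T=cam("wrist",s);W=cloud(K,T,d);v,u=np.indices(d.shape)
m=(d>0)&(W[...,2]>.12)&(W[...,2]<.16)&(p.max(-1).astype(int)-p.min(-1)<40)&(p.min(-1)>45)&(v<345)
n,L,st,_=cv2.connectedComponentsWithStats(m.astype(np.uint8));m=L==1+st[1:,4].argmax()
P=W[m];print(np.median(P[:,2]),P.shape);A=np.c_[P[:,:2],np.ones(len(P))];print("tilt",np.linalg.lstsq(A,P[:,2],rcond=None)[0])
print(rect(P)); a=np.radians(11.95);c=(P[:,:2]-s["eef_pos"][:2])*1000@np.array([[np.cos(a),-np.sin(a)],[np.sin(a),np.cos(a)]]);print("extent in housing axes",np.percentile(c,[.1,99.9],axis=0))
# edges: +y end and +x side, as lines fit
for nm,ax,k in(("yend",0,1),("xside",1,0)):
    b=np.round(c[:,ax]/2).astype(int);E=[]
    for i in np.unique(b):
        q=c[b==i]; 
        if len(q)>8:E.append([i*2,q[:,k].max()])
    E=np.array(E);g=E[E[:,1]>np.median(E[:,1])-4];g=g[(g[:,0]>np.percentile(g[:,0],10))&(g[:,0]<np.percentile(g[:,0],90))];pf=np.polyfit(g[:,0],g[:,1],1);print(nm,pf,"slope deg",np.degrees(np.arctan(pf[0])),np.std(g[:,1]-np.polyval(pf,g[:,0])))
print(go([.4852,-.1073,.1],yaw(s)))
```

```text
0.14197470806613338 (33844, 3)
tilt [-0.0049183  -0.00676154  0.14376086]
(array([ 484.8, -106.6]), 110.7, 150.2, 12.07)
extent in housing axes [[-54.0371129  -73.37644354]
 [ 55.80277362  75.58512953]]
yend [2.41130396e-03 7.55487555e+01] slope deg 0.13815727227547675 0.058649875676800786
xside [-2.25004061e-03  5.57714356e+01] slope deg -0.1289176129435081 0.07389068513227182
(array([0.04, 0.07, 6.37]), np.float64(-0.001))
```

```bash
python3 -m inch '[{"slide":[0.04,0.07,0.5],"turn":0,"grip":2.5},{"slide":[0.04,0.07,1.5],"turn":0,"grip":2.5},{"slide":[0.04,0.07,3],"turn":0,"grip":2.5},{"slide":[0.04,0.07,4.5],"turn":0,"grip":2.5},{"slide":[0.04,0.07,5.5],"turn":0,"grip":2.5},{"slide":[0.04,0.07,6.2],"turn":0,"grip":2.5},{"slide":[0.04,0.07,6.5],"turn":0,"grip":2.5},{"slide":[0.04,0.07,6.8],"turn":0,"grip":2.5},{"slide":[0.04,0.07,7.1],"turn":0,"grip":2.5},{"slide":[0.04,0.07,7.4],"turn":0,"grip":2.5},{"slide":[0.04,0.07,7.4],"turn":0,"grip":2.5},{"slide":[0.04,0.07,7.4],"turn":0,"grip":2.5}]'
python3 -c "
from h import *
s=ctrl.get_state();print(s['eef_pos'],s['wrist_torque'],s['contact_force'])"
```

```text
time: 10.45
eef_pos: [0.4851, -0.1064, 0.0899]
tcp_rot: [0.78, 0.626, 0.0, 0.0]
contact_force: [-0.0, 0.5, -4.2]
opening: 0.373
finger_force: 40.4
[ 0.48511585 -0.10639961  0.08987736] [-0.04043841  0.02319731  0.04505756] [-0.01865312  0.45205097 -4.1636679 ]
```

```bash
python3 -m inch '[{"slide":[0.03,-0.06,0.2],"turn":0,"grip":2.5},{"slide":[0.03,-0.06,0.4],"turn":0,"grip":2.5},{"slide":[0.03,-0.06,0.6],"turn":0,"grip":2.5},{"slide":[0.03,-0.06,0.75],"turn":0,"grip":2.5},{"slide":[0.03,-0.06,0.85],"turn":0,"grip":2.5},{"slide":[0.03,-0.06,0.85],"turn":0,"grip":2.5}]'
python3 -c "
from h import *
s=ctrl.get_state();print(s['eef_pos'],s['wrist_torque'],s['contact_force'])"
```

```text
time: 11.05
eef_pos: [0.4845, -0.106, 0.0815]
tcp_rot: [0.779, 0.626, -0.0, -0.0]
contact_force: [-1.5, 0.2, -1.1]
opening: 0.371
finger_force: 40.7
[ 0.4844716  -0.10601662  0.08147457] [-0.01729583  0.20711961  0.03603305] [-1.49790632  0.16897547 -1.0506234 ]
```

```bash
cat >> m.py <<'E'
def cover(lo,hi,save):
    s=ctrl.get_state();p,d=ctrl.read_camera("wrist");cv2.imwrite(save,p[:,:,::-1])
    K,T=cam("wrist",s);W=cloud(K,T,d);v,u=np.indices(d.shape)
    m=(d>0)&(W[...,2]>lo)&(W[...,2]<hi)&(p.max(-1).astype(int)-p.min(-1)<40)&(p.min(-1)>45)&(v<345)
    n,L,st,_=cv2.connectedComponentsWithStats(m.astype(np.uint8));m=L==1+st[1:,4].argmax();P=W[m]
    print("cover z",np.median(P[:,2]),"plane",np.linalg.lstsq(np.c_[P[:,:2]-s["eef_pos"][:2],np.ones(len(P))],P[:,2],rcond=None)[0],rect(P))
    print("pos",s["eef_pos"],"yaw",yaw(s),"F",s["contact_force"],"M",s["wrist_torque"],"q6",s["qpos"][5])
E
python3 -c "
from m import *
cover(.05,.08,'pics/w4.png')"
```

```text
cover z 0.060265468752640466 plane [ 0.0019785  -0.00658146  0.06033119] (array([ 485.8, -105.5]), 112.9, 150.8, 12.14)
pos [ 0.4844716  -0.10601662  0.08147457] yaw 1.3539527390703223 F [-1.49790632  0.16897547 -1.0506234 ] M [-0.01729583  0.20711961  0.03603305] q6 -0.20323588115070593
```

View pics/w4.png

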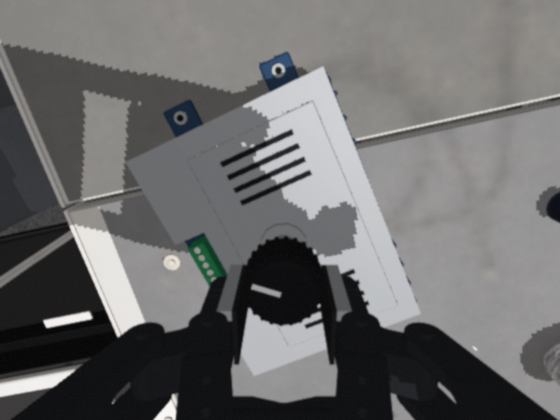

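The wrist view shows the cover home over the housing, with the green terminal block at (205,260) in the cut-out, the plate square with the mounting tabs, and the knob line pointing left at (265,291). Next I'll lower the screw lightly onto the boss.

```bash
python3 -m inch '[{"slide":[0.01,0.06,0.1],"turn":0,"grip":2.5},{"slide":[0.01,0.06,0.2],"turn":0,"grip":2.5},{"slide":[0.01,0.06,0.25],"turn":0,"grip":2.5},{"slide":[0.01,0.06,0.25],"turn":0,"grip":2.5}]'; python3 -m inch '[{"slide":[0,0,0.03],"turn":0,"grip":2.5},{"slide":[0,0,0.03],"turn":0,"grip":2.5}]'; python3 -m inch '[{"slide":[0,0,0.03],"turn":0,"grip":2.5},{"slide":[0,0,0.03],"turn":0,"grip":2.5}]'
```

```text
time: 11.5
eef_pos: [0.4854, -0.1061, 0.0788]
tcp_rot: [0.78, 0.626, 0.0, 0.0]
contact_force: [-0.9, -0.4, -1.3]
opening: 0.37
finger_force: 40.7
time: 11.7
eef_pos: [0.4854, -0.1061, 0.0785]
tcp_rot: [0.78, 0.626, 0.0, 0.0]
contact_force: [-1.3, 0.4, -1.0]
opening: 0.373
finger_force: 40.7
time: 11.9
eef_pos: [0.4853, -0.1061, 0.0782]
tcp_rot: [0.78, 0.626, 0.0, 0.0]
contact_force: [-0.6, -0.6, -1.0]
opening: 0.371
finger_force: 40.7
```

```bash
python3 -m inch '[{"slide":[0,0,0.04],"turn":0,"grip":2.5},{"slide":[0,0,0.04],"turn":0,"grip":2.5}]'; python3 -m inch '[{"slide":[0,0,0.04],"turn":0,"grip":2.5},{"slide":[0,0,0.04],"turn":0,"grip":2.5}]'
```

```text
time: 12.1
eef_pos: [0.4853, -0.1061, 0.0778]
tcp_rot: [0.78, 0.626, 0.0, 0.0]
contact_force: [-0.9, -1.0, -0.8]
opening: 0.377
finger_force: 40.7
time: 12.3
eef_pos: [0.4853, -0.1061, 0.0774]
tcp_rot: [0.78, 0.626, 0.0, 0.0]
contact_force: [-0.5, -1.2, -1.3]
opening: 0.372
finger_force: 40.7
```

```bash
for i in 1 2 3; do :; done; python3 -m inch '[{"slide":[0,0,0.04],"turn":0,"grip":2.5},{"slide":[0,0,0.04],"turn":0,"grip":2.5}]'|grep -E "eef|cont"; python3 -m inch '[{"slide":[0,0,0.04],"turn":0,"grip":2.5},{"slide":[0,0,0.04],"turn":0,"grip":2.5}]'|grep -E "eef|cont";  python3 -m inch '[{"slide":[0,0,0.04],"turn":0,"grip":2.5},{"slide":[0,0,0.04],"turn":0,"grip":2.5}]'|grep -E "eef|cont"
```

```text
eef_pos: [0.4853, -0.1061, 0.077]
contact_force: [-0.3, -0.5, -1.4]
eef_pos: [0.4853, -0.1061, 0.0767]
contact_force: [-0.3, -0.8, -0.4]
eef_pos: [0.4853, -0.1061, 0.0765]
contact_force: [-1.3, -0.3, 1.3]
```

```bash
python3 -m inch '[{"slide":[0,0,0.02],"turn":-0.1,"grip":2.5},{"slide":[0,0,0.01],"turn":-0.2,"grip":2.5},{"slide":[0,0,0.01],"turn":-0.3,"grip":2.5},{"slide":[0,0,0],"turn":-0.4,"grip":2.5},{"slide":[0,0,0],"turn":-0.4,"grip":2.5}]'|grep -E "eef|cont";python3 -m inch '[{"slide":[0,0,0],"turn":-0.1,"grip":2.5},{"slide":[0,0,-0.01],"turn":-0.2,"grip":2.5},{"slide":[0,0,-0.01],"turn":-0.2,"grip":2.5}]'|grep -E "eef|cont"
```

```text
eef_pos: [0.4856, -0.106, 0.0767]
contact_force: [-0.2, 0.7, 2.2]
eef_pos: [0.4856, -0.1059, 0.0767]
contact_force: [1.1, 1.8, 3.0]
```

```bash
python3 -m inch '[{"slide":[0,0,-0.01],"turn":-0.1,"grip":2.5},{"slide":[0,0,-0.01],"turn":-0.1,"grip":2.5}]'|grep -E "eef|cont";python3 -m inch '[{"slide":[0,0,-0.01],"turn":-0.1,"grip":2.5},{"slide":[0,0,-0.01],"turn":-0.1,"grip":2.5}]'|grep -E "eef|cont";python3 -m inch '[{"slide":[0,0,-0.01],"turn":-0.1,"grip":2.5},{"slide":[0,0,-0.01],"turn":-0.1,"grip":2.5}]'|grep -E "eef|cont"
python3 -c "
from m import *
cover(.05,.08,'pics/w5.png')
p=cv2.imread('pics/w5.png');cv2.imwrite('pics/w5c.png',cv2.resize(p[200:380,140:430],(580,360)))"
```

```text
eef_pos: [0.4856, -0.1061, 0.0767]
contact_force: [0.8, 0.1, 1.6]
eef_pos: [0.4854, -0.1061, 0.0763]
contact_force: [1.7, -0.6, 0.0]
eef_pos: [0.485, -0.106, 0.0762]
contact_force: [1.2, -0.0, -1.5]
cover z 0.05973704818110487 plane [0.01225864 0.00012929 0.06004155] (array([ 485.9, -105.9]), 110.8, 150.7, 12.05)
pos [ 0.48504591 -0.10602477  0.0762114 ] yaw 2.2496868361456634 F [ 1.24875023e+00 -8.70016628e-05 -1.48576532e+00] M [ 0.05018749 -0.38032023  0.0151543 ] q6 -1.0986921912261594
```

View pics/w5c.png

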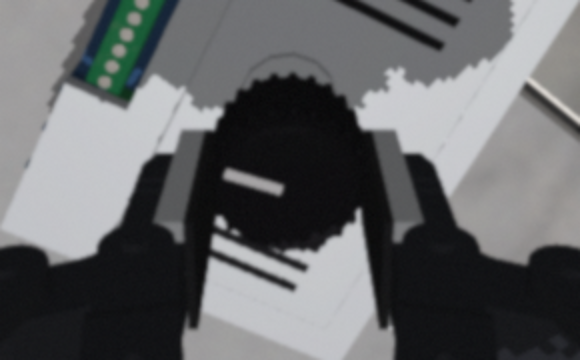

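The crop shows the knob's white line at (250,182) pointing left and slightly up, nearly at the cut-out, so screw_turn is about 0. The push has fallen to just the hanging weight, so the thread has let go. I'll follow it down.

```bash
python3 -m inch '[{"slide":[0,0,0.1],"turn":0,"grip":2.5},{"slide":[0,0,0.1],"turn":0,"grip":2.5}]'|grep -E "eef|cont";python3 -m inch '[{"slide":[0,0,0.1],"turn":0,"grip":2.5},{"slide":[0,0,0.1],"turn":0,"grip":2.5}]'|grep -E "eef|cont";python3 -m inch '[{"slide":[0,0,0.1],"turn":0,"grip":2.5},{"slide":[0,0,0.1],"turn":0,"grip":2.5}]'|grep -E "eef|cont"
```

```text
eef_pos: [0.4849, -0.106, 0.0752]
contact_force: [1.8, 0.4, -1.0]
eef_pos: [0.485, -0.106, 0.0743]
contact_force: [1.6, -1.1, -1.2]
eef_pos: [0.485, -0.106, 0.0733]
contact_force: [1.7, 0.1, -1.0]
```

```bash
python3 -m inch '[{"slide":[0,0,0.08],"turn":0,"grip":2.5},{"slide":[0,0,0.08],"turn":0,"grip":2.5}]'|grep -E "eef|cont";python3 -m inch '[{"slide":[0,0,0.05],"turn":0,"grip":2.5},{"slide":[0,0,0.05],"turn":0,"grip":2.5}]'|grep -E "eef|cont";python3 -m inch '[{"slide":[0,0,0.04],"turn":0,"grip":2.5},{"slide":[0,0,0.04],"turn":0,"grip":2.5}]'|grep -E "eef|cont"
```

```text
eef_pos: [0.485, -0.106, 0.0728]
contact_force: [0.9, -0.5, 0.8]
eef_pos: [0.4851, -0.106, 0.0726]
contact_force: [-1.2, 0.1, 2.8]
eef_pos: [0.4852, -0.1061, 0.0725]
contact_force: [-2.6, 1.3, 5.7]
```

```bash
python3 -m inch '[{"slide":[0,0,-0.04],"turn":0.05,"grip":2.5},{"slide":[0,0,-0.03],"turn":0.15,"grip":2.5},{"slide":[0,0,-0.02],"turn":0.25,"grip":2.5},{"slide":[0,0,-0.01],"turn":0.35,"grip":2.5},{"slide":[0,0,0],"turn":0.45,"grip":2.5},{"slide":[0,0,0],"turn":0.5,"grip":2.5}]'|grep -E "eef|cont|time"
```

```text
time: 16.15
eef_pos: [0.485, -0.1062, 0.0721]
contact_force: [-2.5, -0.0, 3.4]
```

```bash
python3 -m inch '[{"slide":[0,0,0],"turn":0.13,"grip":2.5},{"slide":[0,0,0.01],"turn":0.26,"grip":2.5},{"slide":[0,0,0.02],"turn":0.39,"grip":2.5},{"slide":[0,0,0.03],"turn":0.52,"grip":2.5},{"slide":[0,0,0.04],"turn":0.65,"grip":2.5},{"slide":[0,0,0.05],"turn":0.78,"grip":2.5},{"slide":[0,0,0.06],"turn":0.91,"grip":2.5},{"slide":[0,0,0.07],"turn":1.04,"grip":2.5},{"slide":[0,0,0.08],"turn":1.17,"grip":2.5},{"slide":[0,0,0.09],"turn":1.3,"grip":2.5},{"slide":[0,0,0.09],"turn":1.3,"grip":2.5}]'|grep -E "eef|cont|time"
python3 -m inch '[{"slide":[0,0,0.01],"turn":0.13,"grip":2.5},{"slide":[0,0,0.02],"turn":0.26,"grip":2.5},{"slide":[0,0,0.03],"turn":0.39,"grip":2.5},{"slide":[0,0,0.04],"turn":0.52,"grip":2.5},{"slide":[0,0,0.05],"turn":0.65,"grip":2.5},{"slide":[0,0,0.06],"turn":0.78,"grip":2.5},{"slide":[0,0,0.07],"turn":0.91,"grip":2.5},{"slide":[0,0,0.08],"turn":1.04,"grip":2.5},{"slide":[0,0,0.09],"turn":1.17,"grip":2.5},{"slide":[0,0,0.1],"turn":1.3,"grip":2.5},{"slide":[0,0,0.1],"turn":1.3,"grip":2.5}]'|grep -E "eef|cont|time"
python3 -c "
from m import *
cover(.05,.08,'pics/w6.png')"
```

```text
time: 17.25
eef_pos: [0.4849, -0.1059, 0.0711]
contact_force: [-1.6, 1.2, 3.7]
time: 18.35
eef_pos: [0.4852, -0.1057, 0.0701]
contact_force: [-0.4, 1.8, 3.2]
cover z 0.06014620136550414 plane [0.0014231  0.00481721 0.06010003] (array([ 486.8, -106.4]), 111.3, 152.2, 11.95)
pos [ 0.48520817 -0.10574621  0.07010857] yaw -0.8437076247180915 F [-0.41326818  1.79702372  3.24820926] M [ 0.19670051  0.12349512 -0.0550488 ] q6 1.9947559842397469
```

```bash
python3 -m inch '[{"slide":[0,0,0],"turn":0,"grip":6},{"slide":[0,0,0],"turn":0,"grip":6},{"slide":[0,0,-0.05],"turn":0,"grip":6},{"slide":[0,0,-0.05],"turn":-2.5,"grip":6},{"slide":[0,0,-0.05],"turn":-2.5,"grip":6},{"slide":[0,0,-0.05],"turn":-2.5,"grip":6},{"slide":[0,0,-0.05],"turn":-2.5,"grip":6},{"slide":[0,0,-0.05],"turn":-2.5,"grip":6},{"slide":[0,0,-0.05],"turn":-2.5,"grip":6},{"slide":[0,0,-0.05],"turn":-2.5,"grip":6},{"slide":[0,0,-0.05],"turn":-2.5,"grip":6},{"slide":[0,0,-0.05],"turn":-2.5,"grip":6},{"slide":[0,0,-0.05],"turn":-2.5,"grip":6},{"slide":[0,0,-0.05],"turn":-2.5,"grip":6},{"slide":[0,0,-0.05],"turn":-2.5,"grip":6},{"slide":[0,0,-0.05],"turn":-2.5,"grip":6},{"slide":[0,0,-0.05],"turn":-2.5,"grip":6},{"slide":[0,0,-0.05],"turn":-2.5,"grip":6},{"slide":[0,0,-0.05],"turn":-2.5,"grip":6},{"slide":[0,0,-0.05],"turn":-2.5,"grip":6}]'
python3 -c "
from m import *
s=ctrl.get_state();print(yaw(s),s['contact_force'],s['qpos'][5])"
python3 -m inch '[{"slide":[0,0,0],"turn":0,"grip":2.5},{"slide":[0,0,0],"turn":0,"grip":2.5},{"slide":[0,0,0],"turn":0,"grip":2.5},{"slide":[0,0,0],"turn":0,"grip":2.5}]' 40
python3 -c "
from m import *
cover(.05,.08,'pics/w7.png')
p=cv2.imread('pics/w6.png')[200:380,140:430];q=cv2.imread('pics/w7.png')[200:380,140:430];cv2.imwrite('pics/w67.png',cv2.resize(np.hstack([p,q]),(800,248)))"
```

```text
time: 20.4
eef_pos: [0.4849, -0.1061, 0.0702]
tcp_rot: [0.675, 0.738, -0.0, -0.0]
contact_force: [0.3, -0.2, -0.5]
opening: 0.704
finger_force: 0.0
1.659750269266655 [ 0.30101616 -0.15874033 -0.45261962] -0.5087607757113567
time: 20.8
eef_pos: [0.4853, -0.1061, 0.0707]
tcp_rot: [0.677, 0.736, 0.0, 0.0]
contact_force: [-0.4, -0.2, 1.3]
opening: 0.378
finger_force: 39.5
cover z 0.06008672196195361 plane [ 0.00551303 -0.00920349  0.06039788] (array([484.1, -95.7]), 110.8, 130.7, 11.62)
pos [ 0.48531169 -0.10608054  0.07066185] yaw 1.652953908558113 F [-0.41655689 -0.18943045  1.29879916] M [ 0.07451288  0.02530941 -0.01733288] q6 -0.5019274156913557
```

View pics/w67.png

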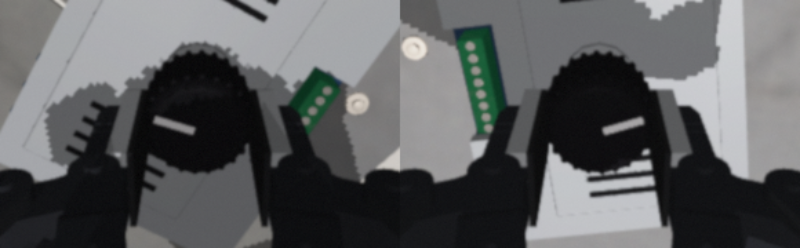

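Left (before release) the white line is at (173,125), the same tool-frame spot as earlier, so nothing slipped. Right (regrasped) it points right at (625,127), away from the terminal block, half a turn on. Now the remaining 3.18 rad forward.

```bash
python3 -m inch '[{"slide":[0,0,0.02],"turn":0.07,"grip":2.5},{"slide":[0,0,0.03],"turn":0.2,"grip":2.5},{"slide":[0,0,0.04],"turn":0.33,"grip":2.5},{"slide":[0,0,0.05],"turn":0.46,"grip":2.5},{"slide":[0,0,0.06],"turn":0.59,"grip":2.5},{"slide":[0,0,0.07],"turn":0.72,"grip":2.5},{"slide":[0,0,0.08],"turn":0.85,"grip":2.5},{"slide":[0,0,0.09],"turn":0.98,"grip":2.5},{"slide":[0,0,0.1],"turn":1.11,"grip":2.5},{"slide":[0,0,0.11],"turn":1.24,"grip":2.5},{"slide":[0,0,0.12],"turn":1.37,"grip":2.5},{"slide":[0,0,0.13],"turn":1.5,"grip":2.5},{"slide":[0,0,0.14],"turn":1.6,"grip":2.5},{"slide":[0,0,0.14],"turn":1.6,"grip":2.5}]'|grep -E "eef|cont|time"
python3 -m inch '[{"slide":[0,0,0],"turn":0.07,"grip":2.5},{"slide":[0,0,0.01],"turn":0.2,"grip":2.5},{"slide":[0,0,0.02],"turn":0.33,"grip":2.5},{"slide":[0,0,0.03],"turn":0.46,"grip":2.5},{"slide":[0,0,0.04],"turn":0.59,"grip":2.5},{"slide":[0,0,0.05],"turn":0.72,"grip":2.5},{"slide":[0,0,0.06],"turn":0.85,"grip":2.5},{"slide":[0,0,0.07],"turn":0.98,"grip":2.5},{"slide":[0,0,0.08],"turn":1.11,"grip":2.5},{"slide":[0,0,0.09],"turn":1.24,"grip":2.5},{"slide":[0,0,0.1],"turn":1.37,"grip":2.5},{"slide":[0,0,0.11],"turn":1.5,"grip":2.5},{"slide":[0,0,0.12],"turn":1.58,"grip":2.5},{"slide":[0,0,0.12],"turn":1.58,"grip":2.5}]'|grep -E "eef|cont|time"
python3 -c "
from m import *
cover(.05,.08,'pics/w8.png')"
```

```text
time: 22.25
eef_pos: [0.4853, -0.1059, 0.0693]
contact_force: [0.7, 1.2, 1.6]
time: 23.65
eef_pos: [0.4855, -0.106, 0.0681]
contact_force: [1.0, 0.8, 1.6]
cover z 0.05978635509886163 plane [0.00791803 0.00783541 0.06005652] (array([ 488.9, -116.1]), 110.7, 132.6, 11.72)
pos [ 0.48546495 -0.10598825  0.0680739 ] yaw -1.5245652990007068 F [1.01808115 0.75295472 1.57567064] M [ 0.17598806 -0.17550287 -0.07038296] q6 2.675495184977539
```

View pics/w8.png

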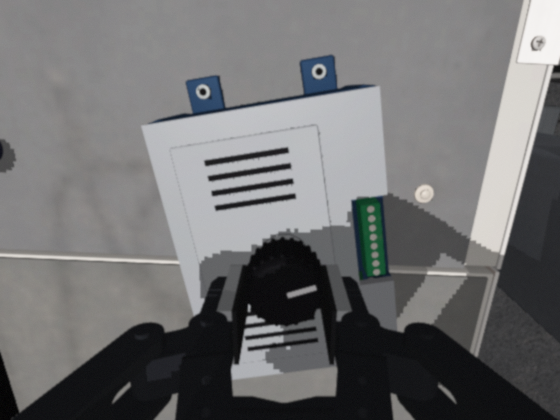

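The wrist view shows the cover home and level, with the terminal block at (370,237) in the cut-out. The knob line at (300,292) points at the cut-out again, one full turn after the drop, with the knob still gripped.

```bash
python3 -c "
from plant import ctrl
print(ctrl.sign_off())"
```

```text
the job is handed in; nothing more can be done
None
```

The cover sits home and level on the housing, and the screw was turned back to the drop and one full turn forward (6.28 rad, about 5 mm down). The knob is still gripped and the job was handed in at about 24 s.

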